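# Free and open the seized blue feed valve

### The job

The blue valve on the titration bench has seized shut. Grip its handle and rock it back and forth in small arcs, each time right up to the firm stop, until it breaks free, then turn it anticlockwise to fully open and let go. Leave the red and yellow valves as they are set and the conical flask standing where it is.

Things in the scene. Friction and masses are not known exactly. Their poses are not given: they have to be found in the camera images.
- blue_valve (a joint): Blue handle's turn, rad, anticlockwise from above: 0 shut (starts within 0.1), 1.1 fully open, its end stop. Seized: at first it moves only between stops at -0.38 and 0.38. Swing it 0.25 or more anticlockwise, then as far clockwise, and both again (two full rocks, extra ones harmless): now free, it turns on to 1.1. Drag 0.1 N m; stays where put; forcing a stop does not free it.
- blue_valve_grip (a point): On the turning axis, 80 mm over the bench. Upright blue bar 56 long (point x), 14 wide, 34 high, top at 94 mm; white stripe at its -x end points to the bonnet's white dot when shut, green dot when open. Bonnet: fixed grey disc 88 across, top at 52 mm, brown ring round the stem; 2 pipe stubs, 26 mm up, end 88 mm from the axis. z up; x turns with the handle. Place and heading vary.
- red_valve_tip (a point): Top of the striped end of the red valve's handle, 94 mm above the bench and 26 mm from its turning axis (from this point the axis lies 26 mm along the point's +x; z is up). Same make as the blue valve but turns easily; set anywhere between shut and open; to be left as it is.
- yellow_valve_tip (a point): The same point on the yellow valve, same make; to be left as it is.
- flask: Conical glass flask standing loose on the bench, 84 mm across the foot, 124 mm high, 0.2 kg; origin at the centre of its underside, z up. To be left standing where it is.
Things that resemble listed ones, but are neither listed nor needed, are in the scene too. What is shaped like the flask but pink or turquoise is not meant.

How it is judged (in metres and radians):
On the way, in this order (a step that is already met when the one before it is completed fails the run):
1. the blue handle is swung anticlockwise (value of joint blue_valve above 0.17 rad).
2. and rocked back clockwise (value of joint blue_valve below -0.17 rad).
3. anticlockwise again (value of joint blue_valve above 0.17 rad).
4. and back clockwise again (value of joint blue_valve below -0.17 rad).
5. it breaks free and turns past the stop (value of joint blue_valve above 0.6 rad).
At the end, for the whole second after the job is handed in: The blue handle rests fully open (0.9 rad or more, within 0.2 rad of its end stop), the red and yellow handles are as they were set (ends moved less than 8 mm) and the flask stands upright within 30 mm of where it was (value of joint blue_valve above 0.9 rad and velocity of joint blue_valve between -0.05 and 0.05 rad/s and distance of each of red_valve_tip, yellow_valve_tip from where it was at the start of the episode below 0.008 m and distance of flask from where it was at the start of the episode below 0.03 m and angle between flask's own z axis and vertical below 0.2 rad); the robot touches nothing.
It fails at once if the red or yellow valve is turned (end of its handle moved more than 8 mm) (distance of any of red_valve_tip, yellow_valve_tip from where it was at the start of the episode above 0.008 m).
It fails at once if the flask is tipped or pushed more than 30 mm (angle between flask's own z axis and vertical above 0.5 rad or distance of flask from where it was at the start of the episode above 0.03 m).
It also fails if it takes over 40 s, if anything falls off the work surface, if the arm or the gripper's body presses on something with over 40 N, if the wrist force passes 120 N, or if a joint passes its speed limit or range.

### The arm

A 7-joint arm with a two-finger parallel gripper is mounted at the origin on the work surface. World frame = base frame: x ahead of the robot, y to its left, z up, the work surface at z = 0. Lengths are in m, angles in degrees, forces in N, time in s.
With the tool pointing down it reaches from about 0.4 to 0.875 m from the base axis. Payload 19.3 kg.
Tool frame: the origin (TCP) lies at the very end of the fingers, on their centre line; the grasp point (between the pads) lies r.pinch_z behind it (r.pinch_z is the distance from the TCP to the grasp point, in m); z points along the fingers, y is the line along which they close (so a half turn about z gives the same grasp; the last joint's range is limited). The gripper opens to 85 mm and grips with 20 to 120 N. Pads are 22 mm wide; open, the fingers measure 114 mm over their backs; the gripper's body (76 mm by 85 mm) begins 54 mm behind the grasp point. The pads swing forward as they close: fully open they stand 13 mm farther back than shut.
Start: joints at [-79.538, 29.874, -2.08, 91.645, 1.215, 58.505, -6.463], TCP at [0.156, 0.605, 0.231] pointing down, gripper open.
Joint ranges: [-166.77, 166.77], [-17.47, 122.26], [-85.68, 81.53], [9.62, 139.38], [-72.42, 252.41], [9.2, 110.78], [-144.41, 144.41]. Speed limits (degrees/s): [108.29, 108.29, 136.94, 136.94, 172.46, 172.46, 172.46].

### API

Orientations are given as [roll, pitch, yaw] about the fixed x, y, z axes, in that order (R = Rz(yaw) Ry(pitch) Rx(roll)).
In Python, from bench import r gives the robot as it stands.
- The arm moves only by the shell command python3 -m jog 'ROWS' [OPENING] [FORCE]. ROWS is JSON, a list of rows, each a list of 2 entries, a list of its own where there are three numbers: the shift along the tool's x, y, z in m, then the turn, a rotation vector about the tool's x, y, z in degrees. In form: [[[x, y, z], [rx, ry, rz]], ...]. A call has 1 to 10 rows; each row is the pose to reach, as a shift and turn from the pose commanded when the call began, along the tool's axes at that moment; what a row does not reach only later rows make up. A row lasts 1/12 s, in which the tool goes at most 41.7 mm and 7.16 degrees, less where a joint would pass 70% of its speed; a pose out of reach is approached as far as the arm can. A call with a gripper value outside its range is refused whole. OPENING is the finger opening in m, from 0 to 0.0854, set as the call begins (- or left out, the last holds). The fingers move at their own pace and stop on an object; FORCE is the grip in N (left out, the last holds). Time passes only in rows, so rows that repeat a pose let the fingers close. It gives the time, the measured TCP pose, the force, the opening and the grip force at its end, in the units of the state.
- r.read_state(): the state, without advancing time (a new reading comes with each control period).
- r.capture(name): name is "scene" or "top"; returns a dict with "pixels" (384x512x3 uint8, blue, green, red), "range_z" (384x512 float32, m along the optical axis (not along the pixel's ray), 0 where there is no reading), "fx", "fy", "cx", "cy" (pixels), "eye" and "rotation" of the camera in the world. Camera axes: x right, y down, z forward; pixel columns grow to the right and rows downward; lengths in m; the calibration is good to about 2 mm. A picture is of the moment at which its call begins.
- r.hand_in(): hands the job in; it is judged then, once.
The state is a dict: "t": time; "joint_pos": joint angles; "qvel": joint speeds; "tau": joint torques, N m; "tool_pos": TCP position; "orientation": TCP orientation; "ft_force": force on the tool from outside, world axes, zero at the start; "ft_torque": the same for the moment, N m; "opening": finger opening in m; "grasp_force": force on a finger pad.
Only numpy, scipy, OpenCV 4.12 (cv2) and the standard library are available. Lean on these libraries where they do the work, as an engineer would, in place of code of your own. Each camera call takes 0.05 s, during which the arm holds its last target. There are 200 camera calls.

## Working session

There is one attempt and no reset: what is moved stays moved. The work goes in short steps, Python scripts to look and compute and a shell command to move; the robot and the scene stay as the last step left them, time stands still between calls to the robot, and variables do not carry over. Pictures are saved under pics/ and viewed, at most 10 in all, crops included, and the job is handed in when it is done.

```bash
mkdir -p pics; ls; python3 - <<'E'
from bench import r
import cv2,pickle
d={}
for n in("scene","top"):
    c=r.capture(n);d[n]=c;cv2.imwrite(f"pics/{n}0.png",c["pixels"]);print(n,c["eye"],c["rotation"],c["fx"],c["cx"],c["cy"])
pickle.dump(d,open("c0.pkl","wb"))
print(r.read_state(),r.pinch_z)
E
```

```text
pics
scene [1.49115962 0.32934991 0.88739571] [-129.88269629    0.74592199  103.47973024] 486.0914806476214 248.9010370645884 185.73931955840578
top [0.32466817 0.10188679 1.27904243] [-1.67526786e+02  1.01571032e-01 -9.55710481e+01] 472.5925366751671 252.6129545475537 193.67220308503286
{'t': 0.1, 'joint_pos': array([-79.53893941,  29.90526773,  -2.08144867,  91.66936983,
         1.21629611,  58.50481765,  -6.4623071 ]), 'qvel': array([-0.01972284, -0.08840932,  0.02079272, -0.06478434, -0.00451313,
        0.00431444, -0.11984747]), 'tau': array([ 3.48001318e-03, -9.28488564e+01,  1.98396273e+00, -3.70535910e+01,
        1.81086862e-02,  5.33273400e-03, -2.61844059e-05]), 'tool_pos': array([0.15627649, 0.60484418, 0.2307956 ]), 'orientation': array([-1.79942895e+02,  5.34865345e-03,  1.65517672e+02]), 'ft_force': array([ 0.21472809, -0.81735488,  0.61334383]), 'ft_torque': array([-0.0319658 ,  0.02367857, -0.00768468]), 'grasp_force': 0.0, 'opening': 0.08529712965356508} 0.0187
```

View pics/scene0.png

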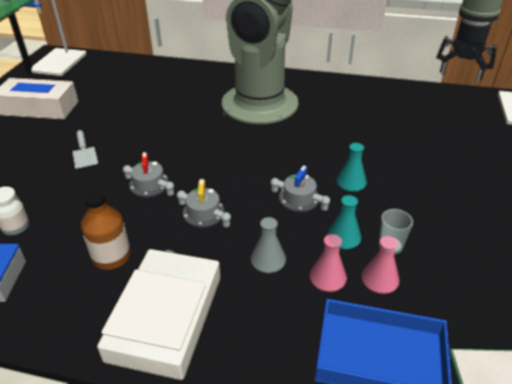

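View pics/top0.png

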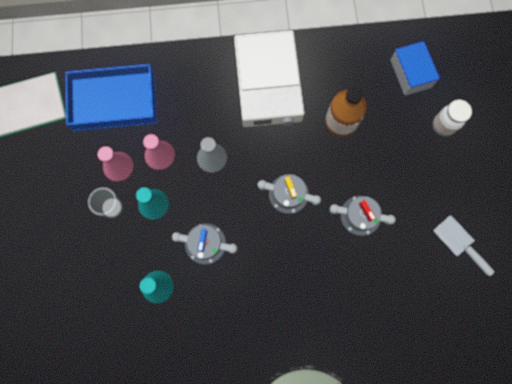

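The scene view shows the blue valve at about (299,188), yellow at (203,205), red at (147,178) and the grey flask at (268,247). In the top view, blue is at (204,240), yellow at (290,190), red at (365,212) and the flask at (211,155). The turquoise flasks nearest blue are at (155,203) and (157,287).

```bash
cat > h.py <<'E'
import numpy as np,cv2
from scipy.spatial.transform import Rotation as R
def rays(c,uv):
    uv=np.atleast_2d(uv).astype(float)
    d=np.c_[(uv[:,0]-c["cx"])/c["fx"],(uv[:,1]-c["cy"])/c["fy"],np.ones(len(uv))]
    return d@R.from_euler('xyz',c["rotation"],degrees=True).as_matrix().T
def plane(c,uv,z):
    d=rays(c,uv); return c["eye"]+d*((z-c["eye"][2])/d[:,2])[:,None]
def cloud(c):
    v,u=np.mgrid[:384,:512]; uv=np.c_[u.ravel(),v.ravel()]
    return (c["eye"]+rays(c,uv)*c["range_z"].reshape(-1,1)).reshape(384,512,3)
E
python3 - <<'E'
from h import *
import pickle
d=pickle.load(open("c0.pkl","rb"))
c=d["top"];P=cloud(c)
for n,c in d.items():
    P=cloud(c);u,v=(204,241) if n=="top" else (299,188)
    px=c["pixels"].astype(int);b,g,r_=px[...,0],px[...,1],px[...,2]
    w=np.zeros(b.shape,bool);w[v-25:v+25,u-25:u+25]=1
    m=w&(b>110)&(b-r_>60)&(b-g>40)
    s=w&(P[...,2]>.08)&(P[...,2]<.1)
    print(n,m.sum(),"blue",P[m].mean(0),P[m].min(0),P[m].max(0),"high",s.sum(),P[s].mean(0))
    if s.sum()>5:
        q=P[s][:,:2];e=np.linalg.eigh(np.cov(q.T));print("axis",np.degrees(np.arctan2(*e[1][::-1,1])),np.ptp((q-q.mean(0))@e[1],0))
    cv2.imwrite(f"pics/crop_{n}.png",cv2.resize(c["pixels"][v-32:v+32,u-32:u+32],None,fx=9,fy=9,interpolation=cv2.INTER_CUBIC))
    # bonnet
    s=w&(abs(P[...,2]-.052)<.006); q=P[s]; (x,y),rad=cv2.minEnclosingCircle(q[:,:2].astype(np.float32)); print("bonnet",s.sum(),q.mean(0),x,y,rad)
for nm,(u,v) in dict(flask=(211,155),teal1=(153,203),teal2=(157,287),glass=(108,205),yel=(290,193),red=(362,214),pink=(158,153)).items(): print(nm,plane(d["top"],(u,v),.03))
E
```

```text
scene 134 blue [0.50630638 0.21819605 0.09537217] [ 0.34754062  0.20531631 -0.00112192] [1.49115962 0.32934991 0.88739571] high 107 [0.48927338 0.21618419 0.09113049]
axis 163.5953491537236 [0.01439627 0.05925763]
bonnet 452 [0.49236041 0.21742235 0.05170525] 0.4842839539051056 0.2167959213256836 0.0450480692088604
top 107 blue [0.48562921 0.21644512 0.09190646] [0.45458026 0.20500613 0.05071064] [0.50735406 0.23541309 0.09916995] high 132 [0.48070222 0.21729778 0.09345064]
axis 165.64411239530375 [0.01422827 0.05463219]
bonnet 717 [0.48032042 0.21725616 0.05235193] 0.481799453496933 0.2179955095052719 0.04398832842707634
flask [[0.71974406 0.18085554 0.03      ]]
teal1 [[0.60041433 0.34705781 0.03      ]]
teal2 [[0.37723293 0.34822691 0.03      ]]
glass [[0.60673823 0.46804444 0.03      ]]
yel [[ 0.59186122 -0.02364971  0.03      ]]
red [[ 0.51575889 -0.20910125  0.03      ]]
pink [[0.73977102 0.32603216 0.03      ]]
```

```bash
cd pics; python3 -c "
import cv2,numpy as np
cv2.imwrite('both.png',cv2.resize(np.hstack([cv2.imread('crop_top.png'),cv2.imread('crop_scene.png')]),(800,400)))"
```

```text
(no output)
```

View pics/both.png

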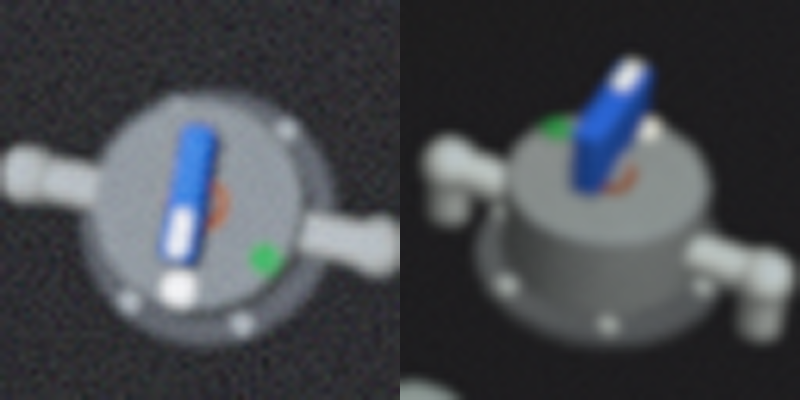

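The blue handle is at about (0.481, 0.217). Its stripe points along 165°, towards the white dot, so it is shut, and the tool yaw already matches the bar. Next I move above it.

```bash
python3 -m jog '[[[-0.016,-0.012,0],[0,0,0]],[[-0.048,-0.034,0],[0,0,0]],[[-0.08,-0.057,0],[0,0,0]],[[-0.112,-0.08,0],[0,0,0]],[[-0.144,-0.103,0],[0,0,0]],[[-0.176,-0.126,0],[0,0,0]],[[-0.208,-0.149,0],[0,0,0]],[[-0.24,-0.172,0],[0,0,0]],[[-0.272,-0.195,0],[0,0,0]],[[-0.29,-0.208,0],[0,0,0]]]'
python3 -m jog '[[[-0.02,-0.014,0],[0,0,0]],[[-0.05,-0.036,0],[0,0,0]],[[-0.08,-0.057,0],[0,0,0]],[[-0.105,-0.075,0],[0,0,0]],[[-0.118,-0.083,0],[0,0,0]],[[-0.1215,-0.086,0],[0,0,0]],[[-0.1215,-0.086,0],[0,0,0]],[[-0.1215,-0.086,0],[0,0,0]],[[-0.1215,-0.086,0],[0,0,0]]]'
```

```text
t: 0.93
tool_pos: [0.3874, 0.3274, 0.2313]
orientation: [-179.9, 0.0, 165.3]
ft_force: [0.4, 0.1, 0.0]
opening: 0.0853
grasp_force: 0.0
t: 1.68
tool_pos: [0.4804, 0.2187, 0.2312]
orientation: [180.0, -0.0, 165.6]
ft_force: [-0.5, 0.4, 0.1]
opening: 0.085
grasp_force: 0.0
```

```bash
python3 -m jog '[[[0,-0.001,0.01],[0,0,0]],[[0,-0.001,0.035],[0,0,0]],[[0,-0.001,0.06],[0,0,0]],[[0,-0.001,0.085],[0,0,0]],[[0,-0.001,0.11],[0,0,0]],[[0,-0.001,0.135],[0,0,0]],[[0,-0.001,0.155],[0,0,0]],[[0,-0.001,0.166],[0,0,0]],[[0,-0.001,0.168],[0,0,0]],[[0,-0.001,0.168],[0,0,0]]]'
python3 -m jog '[[[0,0,0],[0,0,0]],[[0,0,0],[0,0,0]],[[0,0,0],[0,0,0]],[[0,0,0],[0,0,0]],[[0,0,0],[0,0,0]],[[0,0,0],[0,0,0]],[[0,0,0],[0,0,0]],[[0,0,0],[0,0,0]],[[0,0,0],[0,0,0]],[[0,0,0],[0,0,0]]]' 0.005 60
python3 - <<'E'
from bench import r
import cv2
c=r.capture("scene");cv2.imwrite("pics/s1.png",cv2.resize(c["pixels"][100:260,180:400],(770,560)));s=r.read_state();print(s["ft_force"],s["ft_torque"],s["joint_pos"])
E
```

```text
t: 2.52
tool_pos: [0.4805, 0.2167, 0.063]
orientation: [-180.0, -0.0, 165.5]
ft_force: [-0.3, -1.0, 0.3]
opening: 0.0852
grasp_force: 0.0
t: 3.35
tool_pos: [0.4813, 0.2172, 0.0639]
orientation: [179.9, 0.0, 165.5]
ft_force: [-1.8, 2.6, 10.6]
opening: 0.013
grasp_force: 73.9
[-1.49144444  1.76405878 10.57960414] [ 0.27891386  0.42520961 -0.0535247 ] [-33.18202401  35.54098806   3.37356932 113.61413102  -3.86635313
  30.87323746  48.40412478]
```

View pics/s1.png

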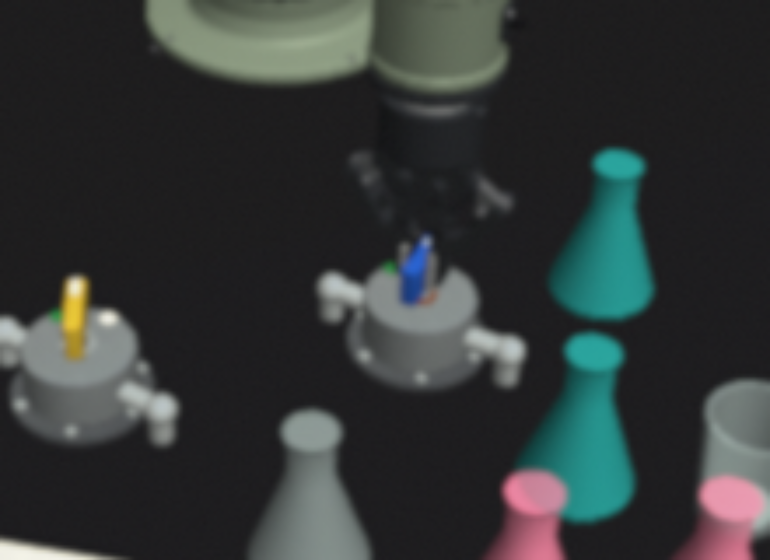

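The fingers have the blue bar near crop (418,270), with 13 mm opening and 74 N grip. Now the first anticlockwise swing.

```bash
python3 -m jog '[[[0,0,0],[0,0,-2]],[[0,0,0],[0,0,-5]],[[0,0,0],[0,0,-8]],[[0,0,0],[0,0,-11]],[[0,0,0],[0,0,-14]],[[0,0,0],[0,0,-17]],[[0,0,0],[0,0,-19]],[[0,0,0],[0,0,-20]],[[0,0,0],[0,0,-20]],[[0,0,0],[0,0,-20]]]'
python3 -c "
from bench import r
s=r.read_state();print(s['ft_torque'],s['ft_force'],s['orientation'])"
```

```text
t: 4.23
tool_pos: [0.4814, 0.2172, 0.0639]
orientation: [179.9, 0.1, -174.5]
ft_force: [-1.8, 3.1, 9.3]
opening: 0.0129
grasp_force: 74.1
[ 0.35525375  0.3662835  -0.36230099] [-1.81225978  3.09053424  9.31753993] [ 1.79938700e+02  6.36287598e-02 -1.74499304e+02]
```

```bash
python3 -m jog '[[[0,0,0],[0,0,-1]],[[0,0,0],[0,0,-2]],[[0,0,0],[0,0,-2]],[[0,0,0],[0,0,-2]]]'
python3 -c "
from bench import r
s=r.read_state();print(s['ft_torque'],s['ft_force'],s['orientation'])"
python3 -m jog '[[[0,0,0],[0,0,-1]],[[0,0,0],[0,0,-2]],[[0,0,0],[0,0,-2]],[[0,0,0],[0,0,-2]]]'
python3 -c "
from bench import r
s=r.read_state();print(s['ft_torque'],s['ft_force'],s['orientation'])"
```

```text
t: 4.57
tool_pos: [0.4814, 0.2172, 0.064]
orientation: [179.9, 0.1, -172.6]
ft_force: [-1.1, 1.9, 10.1]
opening: 0.0131
grasp_force: 77.6
[ 0.5225669   0.3790586  -1.23226776] [-1.10187386  1.85518139 10.06664035] [ 1.79932450e+02  6.70869316e-02 -1.72556400e+02]
t: 4.9
tool_pos: [0.4814, 0.2172, 0.064]
orientation: [179.9, 0.1, -170.6]
ft_force: [-2.4, 3.3, 10.6]
opening: 0.0129
grasp_force: 88.0
[ 0.6340524   0.41193466 -1.73853911] [-2.43038393  3.28362054 10.62598691] [ 1.79923153e+02  6.79776396e-02 -1.70608637e+02]
```

The anticlockwise stop is at yaw of about -174.5, so shut is near 164. Now clockwise to the other stop.

```bash
python3 -m jog '[[[0,0,0],[0,0,3]],[[0,0,0],[0,0,8]],[[0,0,0],[0,0,13]],[[0,0,0],[0,0,18]],[[0,0,0],[0,0,23]],[[0,0,0],[0,0,28]],[[0,0,0],[0,0,33]],[[0,0,0],[0,0,38]],[[0,0,0],[0,0,42]],[[0,0,0],[0,0,44]]]'
python3 -m jog '[[[0,0,0],[0,0,1.5]],[[0,0,0],[0,0,3]],[[0,0,0],[0,0,3]],[[0,0,0],[0,0,3]]]'
python3 -c "
from bench import r
s=r.read_state();print(s['ft_torque'],s['ft_force'],s['orientation'])"
```

```text
t: 5.73
tool_pos: [0.4813, 0.2172, 0.0639]
orientation: [179.9, 0.0, 145.3]
ft_force: [-1.6, 1.1, 11.2]
opening: 0.0128
grasp_force: 74.2
t: 6.07
tool_pos: [0.4813, 0.2172, 0.064]
orientation: [179.9, 0.0, 142.5]
ft_force: [-1.9, 2.1, 10.9]
opening: 0.0128
grasp_force: 74.2
[ 0.29308582  0.52035827 -0.12501473] [-1.89780102  2.13612272 10.88461552] [1.79923855e+02 6.88084416e-03 1.42518048e+02]
```

```bash
python3 -m jog '[[[0,0,0],[0,0,1]],[[0,0,0],[0,0,2]],[[0,0,0],[0,0,2]],[[0,0,0],[0,0,2]]]'
python3 -c "
from bench import r
s=r.read_state();print(s['ft_torque'],s['ft_force'],s['orientation'])"
python3 -m jog '[[[0,0,0],[0,0,1]],[[0,0,0],[0,0,2]],[[0,0,0],[0,0,2]],[[0,0,0],[0,0,2]]]'
python3 -c "
from bench import r
s=r.read_state();print(s['ft_torque'],s['ft_force'],s['orientation'])"
```

```text
t: 6.4
tool_pos: [0.4813, 0.2172, 0.0639]
orientation: [179.9, 0.0, 140.6]
ft_force: [-1.1, 1.9, 10.8]
opening: 0.0134
grasp_force: 74.2
[0.28239791 0.49779431 0.33829865] [-1.10498645  1.93324373 10.75673726] [1.79926041e+02 6.47600211e-03 1.40553911e+02]
t: 6.73
tool_pos: [0.4812, 0.2173, 0.064]
orientation: [179.9, 0.0, 138.7]
ft_force: [-1.6, 1.2, 11.5]
opening: 0.0126
grasp_force: 83.9
[0.08652591 0.5311022  1.6285919 ] [-1.63312949  1.15886183 11.48890483] [1.79935826e+02 1.61064035e-02 1.38662288e+02]
```

The clockwise stop is felt too, at yaw of about 140. Now the second rock.

```bash
python3 -m jog '[[[0,0,0],[0,0,-3]],[[0,0,0],[0,0,-8]],[[0,0,0],[0,0,-13]],[[0,0,0],[0,0,-18]],[[0,0,0],[0,0,-23]],[[0,0,0],[0,0,-28]],[[0,0,0],[0,0,-33]],[[0,0,0],[0,0,-38]],[[0,0,0],[0,0,-42]],[[0,0,0],[0,0,-44]]]'
python3 -m jog '[[[0,0,0],[0,0,-2]],[[0,0,0],[0,0,-4]],[[0,0,0],[0,0,-5]],[[0,0,0],[0,0,-5]],[[0,0,0],[0,0,-5]]]'
python3 -c "
from bench import r
s=r.read_state();print(s['ft_torque'],s['ft_force'],s['orientation'])"
python3 -m jog '[[[0,0,0],[0,0,3]],[[0,0,0],[0,0,8]],[[0,0,0],[0,0,13]],[[0,0,0],[0,0,18]],[[0,0,0],[0,0,23]],[[0,0,0],[0,0,28]],[[0,0,0],[0,0,33]],[[0,0,0],[0,0,38]],[[0,0,0],[0,0,42]],[[0,0,0],[0,0,44]]]'
python3 -m jog '[[[0,0,0],[0,0,2]],[[0,0,0],[0,0,4]],[[0,0,0],[0,0,5]],[[0,0,0],[0,0,5]],[[0,0,0],[0,0,5]]]'
python3 -c "
from bench import r
s=r.read_state();print(s['ft_torque'],s['ft_force'],s['orientation'])"
```

```text
t: 7.57
tool_pos: [0.4813, 0.2172, 0.0639]
orientation: [179.9, 0.1, -177.2]
ft_force: [-2.4, 2.6, 10.2]
opening: 0.0132
grasp_force: 73.9
t: 7.98
tool_pos: [0.4814, 0.2172, 0.064]
orientation: [179.9, 0.1, -172.6]
ft_force: [-1.8, 3.1, 10.9]
opening: 0.0134
grasp_force: 77.5
[ 0.58497335  0.35662789 -1.10983824] [-1.77770047  3.12520432 10.87108915] [ 1.79928251e+02  6.71343578e-02 -1.72560894e+02]
t: 8.82
tool_pos: [0.4813, 0.2172, 0.0639]
orientation: [179.9, 0.0, 143.3]
ft_force: [-0.9, 2.3, 10.8]
opening: 0.0132
grasp_force: 74.2
t: 9.23
tool_pos: [0.4813, 0.2173, 0.064]
orientation: [179.9, 0.0, 138.7]
ft_force: [-1.3, 0.6, 11.7]
opening: 0.0127
grasp_force: 83.9
[0.15086264 0.50009321 1.67835929] [-1.30007935  0.61397659 11.6681359 ] [1.79934292e+02 2.04610373e-02 1.38660267e+02]
```

```bash
python3 -m jog '[[[0,0,0],[0,0,-3]],[[0,0,0],[0,0,-8]],[[0,0,0],[0,0,-13]],[[0,0,0],[0,0,-18]],[[0,0,0],[0,0,-23]],[[0,0,0],[0,0,-28]],[[0,0,0],[0,0,-33]],[[0,0,0],[0,0,-38]],[[0,0,0],[0,0,-43]],[[0,0,0],[0,0,-48]]]'
python3 -m jog '[[[0,0,0],[0,0,-3]],[[0,0,0],[0,0,-6]],[[0,0,0],[0,0,-7]],[[0,0,0],[0,0,-7]]]'
python3 -c "
from bench import r
s=r.read_state();print(s['ft_torque'],s['ft_force'],s['orientation'])"
```

```text
t: 10.07
tool_pos: [0.4814, 0.2172, 0.0639]
orientation: [180.0, 0.1, -173.2]
ft_force: [-1.6, 2.8, 8.8]
opening: 0.0133
grasp_force: 73.9
t: 10.4
tool_pos: [0.4814, 0.2172, 0.064]
orientation: [180.0, 0.1, -166.4]
ft_force: [-2.3, 2.2, 9.5]
opening: 0.0131
grasp_force: 74.0
[0.3861654  0.35052228 0.14273226] [-2.31612395  2.22908778  9.53460103] [ 1.79950791e+02  7.47521808e-02 -1.66394876e+02]
```

It turned past the old stop without resistance, so the valve is free. Now I turn it fully open.

```bash
python3 -m jog '[[[0,0,0],[0,0,-3]],[[0,0,0],[0,0,-8]],[[0,0,0],[0,0,-13]],[[0,0,0],[0,0,-18]],[[0,0,0],[0,0,-23]],[[0,0,0],[0,0,-27]],[[0,0,0],[0,0,-30]],[[0,0,0],[0,0,-31]],[[0,0,0],[0,0,-31]]]'
python3 -m jog '[[[0,0,0],[0,0,-1]],[[0,0,0],[0,0,-2]],[[0,0,0],[0,0,-3]],[[0,0,0],[0,0,-3]],[[0,0,0],[0,0,-3]]]'
python3 -c "
from bench import r
s=r.read_state();print(s['ft_torque'],s['ft_force'],s['orientation'])"
```

```text
t: 11.15
tool_pos: [0.4814, 0.2172, 0.0639]
orientation: [180.0, 0.1, -135.4]
ft_force: [-1.8, 3.4, 9.9]
opening: 0.0134
grasp_force: 73.9
t: 11.57
tool_pos: [0.4815, 0.2173, 0.064]
orientation: [180.0, 0.1, -132.6]
ft_force: [-2.9, 2.4, 9.8]
opening: 0.0128
grasp_force: 80.5
[ 0.70217859  0.31665893 -1.40854946] [-2.90796113  2.3693485   9.77214377] [ 1.79989814e+02  1.03660486e-01 -1.32576236e+02]
```

The end stop is reached, so I let go and rise.

```bash
python3 -m jog '[[[0,0,0],[0,0,0.5]],[[0,0,0],[0,0,0.5]],[[0,0,0],[0,0,0.5]],[[0,0,0],[0,0,0.5]],[[0,0,0],[0,0,0.5]],[[0,0,0],[0,0,0.5]],[[0,0,0],[0,0,0.5]],[[0,0,0],[0,0,0.5]],[[0,0,0],[0,0,0.5]],[[0,0,0],[0,0,0.5]]]' 0.08
python3 -m jog '[[[0,0,-0.01],[0,0,0]],[[0,0,-0.03],[0,0,0]],[[0,0,-0.055],[0,0,0]],[[0,0,-0.08],[0,0,0]],[[0,0,-0.105],[0,0,0]],[[0,0,-0.13],[0,0,0]],[[0,0,-0.15],[0,0,0]],[[0,0,-0.16],[0,0,0]],[[0,0,-0.16],[0,0,0]],[[0,0,-0.16],[0,0,0]]]'
python3 - <<'E'
from bench import r
import cv2
c=r.capture("scene");cv2.imwrite("pics/s2.png",cv2.resize(c["pixels"][130:290,110:330],(770,560)))
E
```

```text
t: 12.4
tool_pos: [0.481, 0.2166, 0.0633]
orientation: [-180.0, -0.0, -133.0]
ft_force: [-0.4, -0.7, -0.6]
opening: 0.08
grasp_force: 0.0
t: 13.23
tool_pos: [0.4809, 0.2165, 0.2234]
orientation: [-180.0, 0.0, -133.0]
ft_force: [0.0, -1.0, -0.1]
opening: 0.08
grasp_force: 0.0
```

View pics/s2.png

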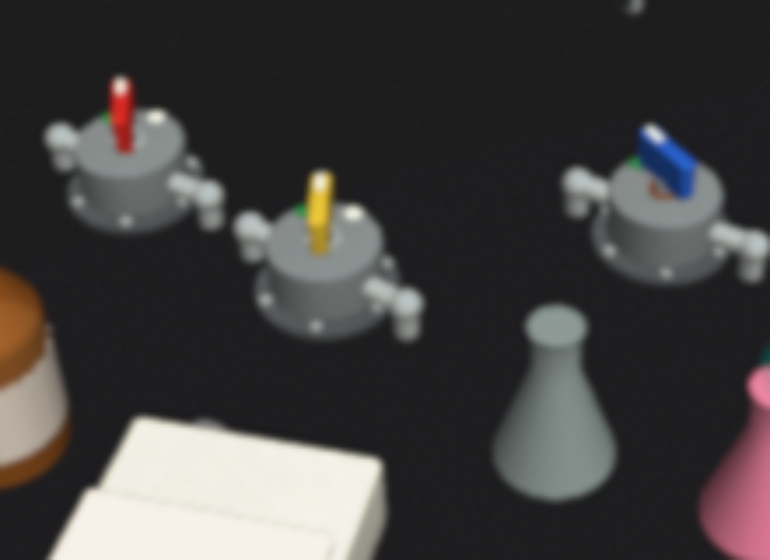

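The blue stripe at crop (655,135) now points to the green dot. The red and yellow handles and the flask are where they were, and the gripper is clear.

```bash
python3 -c "
from bench import r
print(r.hand_in())"
```

```text
the job is handed in; nothing more can be done
None
```

I rocked the blue valve free with two full rocks, turned it to its open end stop and let go; the red and yellow valves and the flask look undisturbed in the final picture. I handed the job in at about 13 s; it returned no verdict.

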